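# Hang a roller carrier on the gravity rail

## Task

Take the hanger that has rollers by its grip block and hook it over the upper end of the sloped rail from the open side, lowering it gently until you feel both rollers carry on the running edge. Keeping it on the rail, push it lightly down the slope through the spring pawl until the pawl has closed behind it, then let go and see that it rolls to the rubber end stop and stays there. Do not press hard on the rail, and leave the spare hanger and the other things where they are.

Things in the scene. Friction and masses are not known exactly. Their poses are not given: they have to be found in the camera images.
- stand: Fixed gravity-rail stand. Origin: underside centre of its base plate (100 x 500 x 12 mm); z up, y horizontal along the way down, x across. Posts 20 mm thick, 250 mm high at y=-225 and +225 mm carry the rail between them: a steel flat bar 12 mm thick (x=0 at its middle), 20 mm tall, sloping down towards +y by 7 degrees, held in black clamps 34 mm wide, 36 mm tall.
- rail_load (a point): NOMINAL place on the rail's upper edge for hanging a carrier on: x=0, y=-130, z=221 mm in the stand, axes as the stand. The rail's height is set by hand and not measured: the true edge lies 12 mm lower to 12 mm higher than this point (the whole rail shifts, the slope stays 7 degrees), so find it by touch. Carriers fit on the rail here with carrier_tread at y from -155 to -110 mm.
- rail_end (a point): Where carrier_tread comes to rest when the carrier leans on the rubber stop at the lower end: x=0, y=146, z=187 mm in the stand (z again 12 mm lower to 12 mm higher). Axes as the stand. The rail, pawl and stop must not be loaded with more than 25 N through a held carrier.
- pawl (a joint): Spring pawl on the far (+x) side of the rail, rad: 0 = closed, grows as it is pushed outwards (limit 0.75). The carrier's lug opens it to about 0.2 to 0.3 as it is pushed down the slope with some 3 to 10 N; a carrier let go above or inside it stays there. It shuts behind the carrier once carrier_tread has passed y=-10 mm in the stand (y=0 to be sure).
- pawl_pin (a point): Nominal pivot of the pawl (upright pin) at x=50, y=-112, z=215 mm in the stand, axes as the stand. From it the pawl, a 10 mm round bar at the height of the rail, slants 71 mm down the slope to its tip at x=9, y=-55 mm.
- carrier_block (a point): Roller carrier to be moved, a C-shaped hanger 207 mm tall, about 0.5 kg, standing on its tray. Point: centre of its grip block on top, black, 18 (x) x 30 (y) x 42 mm tall, 186 mm above the tray's underside. z up, y along its travel; the C is open towards +x. Under the block a bridge plate (x -39 to +16, y +-25 mm), its top 20 mm below this point.
- carrier_tread (a point): Point midway between the undersides of the two rollers (22 mm, at y=+-25 mm), which run on the rail: 51 mm below carrier_block, same axes. The rollers turn between two cheek plates (76 mm long, inner faces at x=+-9.5 mm, 4 mm thick) that reach 18 mm below this point and straddle the rail. A lug on the +x cheek reaches x=23 mm and meets the pawl.
- carrier_tray (a point): Centre of the carrier tray's underside, 135 mm below carrier_tread, same axes. Tray x -36 to +44, y +-41 mm; pipe stub on it up to 48 mm high; side arm (36 mm wide, x -35 to -30) up to the bridge. To hang it, bring the rail into the C from its open +x side, above the stub and below the cheeks, then lower the cheeks over it, carrier x and y along the stand's x and y.
- spare_mid (a point): Spare hanger, to be left alone: same height and black block, but without rollers, cheeks and pipe stub (only a thin bent wire under the bridge). Point: 103 mm above its tray's underside. The two hangers may stand in either place.
- carton: Brown carton 110 x 80 x 50 mm, bystander; origin under its centre.
- carton_flat: Flat pale carton 130 x 90 x 32 mm, bystander; origin under its centre.
- can: White can 54 mm diameter, 150 mm tall, bystander; origin under its centre.
- jar: Glass jar 64 mm diameter, 80 mm tall, bystander; origin under its centre.
- driver: Screwdriver lying flat, bystander.
- stub: Loose flanged pipe stub, 60 mm diameter, 68 mm tall, bystander; origin under its centre.
- collar: Steel ring 44 mm diameter, 12 mm tall, lying on the stand's base plate under the rail, bystander; origin under its centre.
Mind the look-alikes: they are no part of the job. Leave any blue or brown look-alike of the part that bears carrier_block alone.

How it is judged:
By the outcome, as a careful person would: the job done as asked, in the order asked, and still so for the second after the job is handed in, with the robot touching nothing.
It also fails if it takes over 54 s, if anything falls off the work surface, if the arm or the gripper's body presses on something with over 40 N, if the wrist force passes 120 N, or if a joint passes its speed limit or range.

## Robot

A 6-joint arm with a two-finger parallel gripper is mounted at the origin on the work surface. World frame = base frame: x ahead of the robot, y to its left, z up, the work surface at z = 0. Lengths are in m, angles in rad, forces in N, time in s.
With the tool pointing down it reaches from about 0.25 to 0.775 m from the base axis. Payload 4 kg.
Tool frame: the origin (TCP) lies on the centre line of the jaws, within the pads' length; the fingertips stand 14 mm ahead of it and the grasp point (between the pads) lies 5 mm behind it (robot.tcp_to_tips is the distance from the TCP to the fingertips, in m); z points along the fingers, y is the line along which they close (so a half turn about z gives the same grasp; the last joint's range is limited). The gripper opens to 94 mm and grips with 3 to 60 N. Pads are 16 mm wide; open, the fingers measure 119 mm over their backs; the gripper's body (75 mm by 177 mm) begins 78 mm behind the grasp point.
Start: joints at [1.015, 0.087, 1.371, -0, 1.684, -0.103], TCP at [0.241, 0.495, 0.22] pointing down, gripper open.
Joint ranges: [-3.1, 3.1], [-0.76, 2.03], [0.27, 2.55], [-1.08, 4.22], [0.17, 2.65], [-2.57, 2.57]. Speed limits (rad/s): [2.79, 2.79, 3.14, 3.14, 3.14, 3.14].

## Interface

Orientations are given as [roll, pitch, yaw] about the fixed x, y, z axes, in that order (R = Rz(yaw) Ry(pitch) Rx(roll)).
In Python, from bench import robot gives the robot as it stands.
- The arm moves only by the tool carry_out, never from a script. Its argument "increments" is a list of rows, each a list of 3 entries, a list of its own where there are three numbers: the closure in counts, from 0 (fully open) to 255 (shut), then the shift along the tool's x, y, z in mm, then the turn about the tool's z in degrees. In form: [[fingers, [dx, dy, dz], twist], ...]. A call has 1 to 8 rows; each row shifts and turns the commanded pose from where the row before left it, along the tool's axes as they then stand; what a row does not reach is not made up. A row lasts 1/10 s, in which the tool goes at most 50 mm and 8.59 degrees, less where a joint would pass 70% of its speed; a pose out of reach is approached as far as the arm can. A call with a gripper value outside its range is refused whole. The fingers move at their own pace and stop on an object; the grip force is fixed at half the most. Time passes only in rows, so rows that do not move let the fingers close. It gives the time, the measured TCP pose, the force, the opening and the grip force at its end, in the units of the state.
- robot.get_obs(): the state, without advancing time (a new reading comes with each control period).
- robot.snapshot(name): name is "side" or "top"; returns the picture (420x560x3 uint8, blue, green, red); there is no depth.
- robot.get_calibration(name): a dict with "vfov" (degrees; the focal length in pixels is half the picture's height over the tangent of half this angle, whatever the lens; pixels are square), "cx", "cy" (the principal point, pixels), "T" (4x4, takes a point from camera to world coordinates). Camera axes: x right, y down, z forward; pixel columns grow to the right and rows downward; lengths in m; the calibration is good to about 2 mm. A picture is of the moment at which its call begins. get_calibration takes no time and is no camera call.
- robot.close_job(): hands the job in; it is judged then, once.
The state is a dict: "time": time; "joint_positions": joint angles; "qvel": joint speeds; "joint_torque": joint torques, N m; "tool_pos": TCP position; "ee_rot": TCP orientation; "wrist_force": force on the tool from outside, world axes, zero at the start; "wrist_torque": the same for the moment, N m; "width": finger opening in m; "finger_force": force on a finger pad.
Only numpy, scipy, OpenCV 4.12 (cv2) and the standard library are available. Lean on these libraries where they do the work, as an engineer would, in place of code of your own. Each camera call takes 0.05 s, during which the arm holds its last target. There are 200 camera calls.

## Working session

There is one attempt and no reset: what is moved stays moved. The work goes in short steps, Python scripts to look and compute and a tool call to move; the robot and the scene stay as the last step left them, time stands still between calls to the robot, and variables do not carry over. Pictures are saved under pics/ and viewed, at most 10 in all, crops included, and the job is handed in when it is done.

Besides the shell and the picture viewer there is one more tool, called after "Emit:" as a command line: name --argument value ..., lists and objects as JSON in quotes. carry_out: Moves the arm, as the interface text tells. Its arguments: {"type":"object","properties":{"increments":{"type":"array","items":{"type":"array"}}},"required":["increments"]}

```bash
mkdir -p pics
python3 - <<'E'
from bench import robot
import cv2,numpy as np
for n in("side","top"):
    cv2.imwrite(f"pics/{n}0.png",robot.snapshot(n)); c=robot.get_calibration(n); print(n,c["vfov"],c["cx"],c["cy"],[k for k in c]); print(np.round(c["T"],4).tolist())
o=robot.get_obs(); print(o)
E
```

```text
side 50.483232016354876 287.26509017041883 208.7255602219747 ['vfov', 'cx', 'cy', 'T']
[[-0.8161, -0.3523, 0.4581, -0.214], [-0.5777, 0.4742, -0.6644, 0.9382], [0.0169, -0.8068, -0.5905, 1.112], [0.0, 0.0, 0.0, 1.0]]
top 43.270584193477056 280.00373279401146 207.5117703481873 ['vfov', 'cx', 'cy', 'T']
[[0.0055, -0.9939, 0.1098, 0.3307], [-1.0, -0.005, 0.0049, -0.1129], [-0.0043, -0.1098, -0.9939, 1.9407], [0.0, 0.0, 0.0, 1.0]]
{'time': 0.1, 'joint_positions': array([ 1.01488895e+00,  8.78793383e-02,  1.37209865e+00, -1.84225974e-05,
        1.68359036e+00, -1.03107659e-01]), 'qvel': array([-0.00053927, -0.00285002, -0.00281394, -0.00064792, -0.00184735,
       -0.00066135]), 'joint_torque': array([ 2.09682585e-03, -3.41253805e+01, -3.03300476e+01,  7.19698286e-02,
        3.03893373e-02, -7.71181135e-05]), 'tool_pos': array([0.24038329, 0.49417024, 0.21842442]), 'ee_rot': array([-3.13962557e+00, -1.85136137e-04,  2.68879070e+00]), 'wrist_force': array([-0.18252337,  0.36529985, -0.02193024]), 'wrist_torque': array([-0.02637596, -0.02182372,  0.02779806]), 'finger_force': 0.0, 'width': 0.09416506803231847}
```

View pics/side0.png

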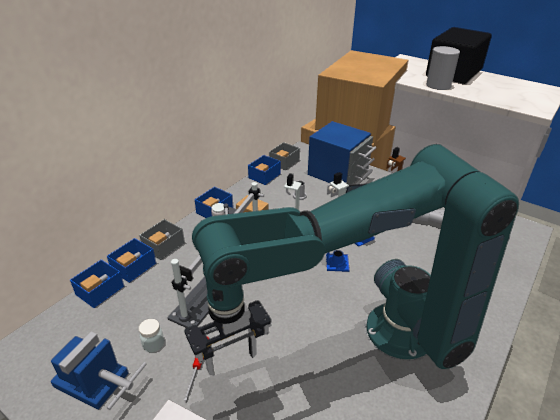

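View pics/top0.png

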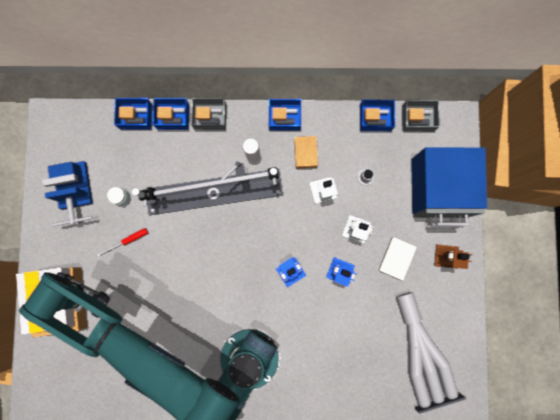

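Run:
```python
import cv2,numpy as np
s=cv2.imread("pics/side0.png");t=cv2.imread("pics/top0.png")
a=cv2.resize(s[160:260,220:360],(800,571),interpolation=cv2.INTER_CUBIC)
cv2.imwrite("pics/c1.png",a)
b=cv2.resize(t[135:255,130:390],None,fx=3,fy=3,interpolation=cv2.INTER_CUBIC)
cv2.imwrite("pics/c2.png",b)
```

```text
(no output)
```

View pics/c1.png

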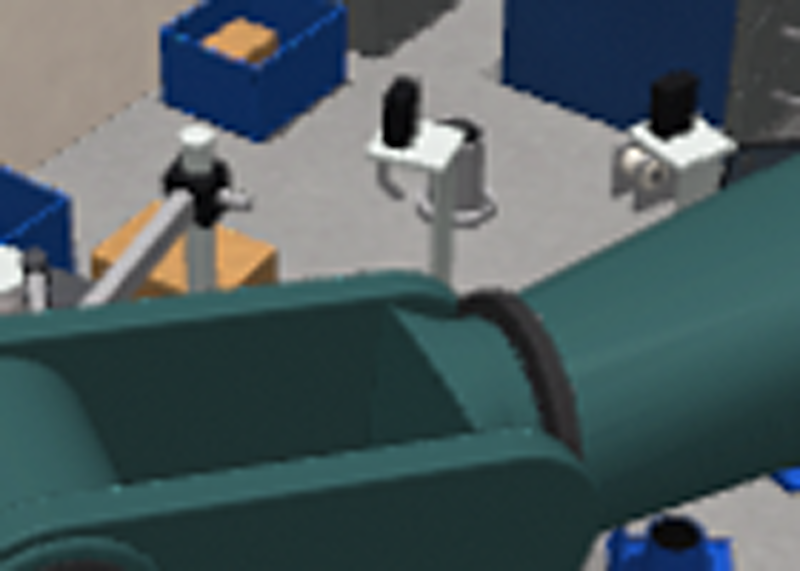

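View pics/c2.png

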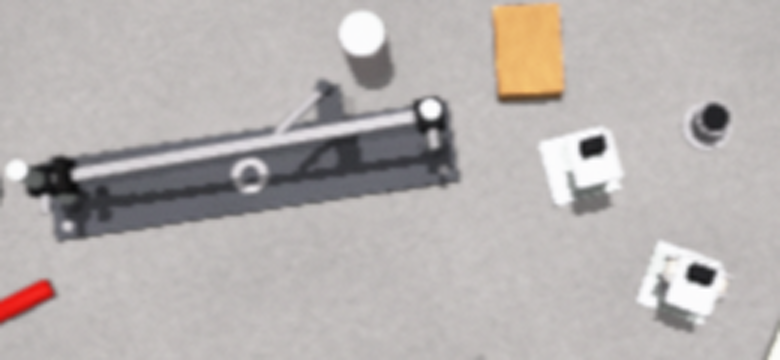

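```bash
cat > h.py <<'E'
import cv2,numpy as np
from bench import robot
def cal(n):
    c=robot.get_calibration(n); return 210/np.tan(np.radians(c["vfov"]/2)),c["cx"],c["cy"],np.array(c["T"])
def ray(n,p):
    f,cx,cy,T=cal(n); d=T[:3,:3]@np.array([(p[0]-cx)/f,(p[1]-cy)/f,1]); return T[:3,3],d/np.linalg.norm(d)
def onz(n,p,z):
    o,d=ray(n,p); return o+d*(z-o[2])/d[2]
def tri(a,b):
    (o1,d1),(o2,d2)=ray("top",a),ray("side",b)
    s=np.linalg.lstsq(np.c_[d1,-d2],o2-o1,rcond=None)[0]
    p,q=o1+s[0]*d1,o2+s[1]*d2; return (p+q)/2,np.linalg.norm(p-q)
def proj(n,P):
    f,cx,cy,T=cal(n); q=T[:3,:3].T@(np.asarray(P)-T[:3,3]); return np.array([f*q[0]/q[2]+cx,f*q[1]/q[2]+cy])
def blobs(im,box,lo,hi,amin=5):
    x0,y0,x1,y1=box; g=cv2.cvtColor(im,cv2.COLOR_BGR2GRAY)[y0:y1,x0:x1]
    m=((g>=lo)&(g<=hi)).astype(np.uint8); n,l,st,c=cv2.connectedComponentsWithStats(m,connectivity=4)
    return [(tuple(np.round(c[i]+[x0,y0],2)),int(st[i][4]),tuple(int(v) for v in st[i][2:4])) for i in range(1,n) if st[i][4]>=amin]
E
python3 - <<'E'
from h import *
s=cv2.imread("pics/side0.png");t=cv2.imread("pics/top0.png")
print("caps",blobs(t,(262,160,284,182),215,255),blobs(t,(128,184,145,202),205,255))
print("capside",blobs(s,(245,178,262,200),200,255), )
bt=blobs(t,(350,215,376,245),0,70);bs=blobs(s,(325,165,348,190),0,55);print(bt,bs)
b2=blobs(t,(318,172,335,195),0,70);b3=blobs(s,(283,170,300,190),0,55);print(b2,b3)
P=tri(bt[0][0],max(bs,key=lambda b:b[1])[0]);print("carrier block",P)
print("spare",tri(b2[0][0],max(b3,key=lambda b:b[1])[0]))
E
```

```text
caps [((np.float64(273.19), np.float64(170.81)), 26, (6, 6)), ((np.float64(264.0), np.float64(173.7)), 10, (5, 3))] [((np.float64(135.0), np.float64(191.0)), 41, (7, 7))]
capside [((np.float64(253.69), np.float64(183.0)), 13, (5, 3))]
[((np.float64(363.25), np.float64(226.19)), 36, (8, 6))] [((np.float64(335.84), np.float64(173.02)), 389, (23, 19))]
[((np.float64(326.91), np.float64(183.46)), 35, (7, 6))] [((np.float64(289.46), np.float64(179.48)), 61, (6, 12))]
carrier block (array([ 0.46421576, -0.37515519,  0.21387471]), np.float64(0.006355157742180948))
spare (array([ 0.60561044, -0.26079467,  0.1891808 ]), np.float64(0.0005477612273346767))
```

```bash
sed -i 's/g=cv2.cvtColor(im,cv2.COLOR_BGR2GRAY)\[/g=im.max(2)[/' h.py
python3 - <<'E'
from h import *
s=cv2.imread("pics/side0.png");t=cv2.imread("pics/top0.png")
bt=blobs(t,(350,215,376,245),0,80);bs=blobs(s,(325,165,348,190),0,60);print(bt,bs)
P=tri(bt[0][0],max(bs,key=lambda b:b[1])[0]);print("carrier block",P)
for z in(.25,.255,.26):
  U=onz("top",(273.19,170.81),z);L=onz("top",(135,191),z);d=L-U;print(z,U,L,np.linalg.norm(d),"yaw",np.degrees(np.arctan2(d[1],d[0]))-90)
print(tri((273.19,170.81),(253.69,184)))
# base plate mask
hsv=cv2.cvtColor(t,cv2.COLOR_BGR2HSV)
g=t.max(2)
for u in (363,):
  print(g[219:234,u-8:u+9])
# tray white contour
m=((g>195)).astype(np.uint8);n,l,st,c=cv2.connectedComponentsWithStats(m)
i=l[233,355]; print(st[i],g[233,355])
w=(l==i).astype(np.uint8); cs=cv2.findContours(w,cv2.RETR_EXTERNAL,cv2.CHAIN_APPROX_NONE)[0][0]
print(cv2.minAreaRect(cs)); print(cv2.approxPolyDP(cs,2,True)[:,0].tolist())
E
```

```text
[((np.float64(363.25), np.float64(226.19)), 36, (8, 6))] [((np.float64(337.42), np.float64(177.3)), 89, (10, 12))]
carrier block (array([ 0.46243759, -0.3800903 ,  0.1930231 ]), np.float64(0.0012160766830586391))
0.25 [ 0.63687628 -0.08183807  0.25      ] [0.56871979 0.36376926 0.25      ] 0.450789526803331 yaw 8.696104177578803
0.255 [ 0.63597071 -0.08192985  0.255     ] [0.56801578 0.36235963 0.255     ] 0.4494563602547183 yaw 8.696104177578803
0.26 [ 0.63506514 -0.08202164  0.26      ] [0.56731178 0.36095001 0.26      ] 0.44812319370610554 yaw 8.696104177578803
(array([ 0.63658207, -0.08207878,  0.24950347]), np.float64(0.0009047776441057086))
[[243 244 248 248 246 240 233 222 209 199 195 194 193 191 189 187 187]
 [226 228 242 246 244 243 243 242 237 225 209 203 196 189 190 189 190]
 [214 231 246 250 249 244 237 235 238 239 236 229 219 207 198 192 189]
 [239 243 250 250 243 219 179 191 225 233 234 237 242 241 230 207 189]
 [243 244 249 241 194 123  83  98 129 149 182 224 240 245 239 221 196]
 [248 249 248 228 132  53  40  43  48  59  91 133 167 202 226 223 203]
 [249 251 246 208 1
[... 224 characters left out ...]
 53  36  31  34  48 119 219 247 247 236]
 [251 252 251 243 218 196 179 146  97  61  52  84 169 236 249 249 239]
 [252 252 252 251 249 248 246 235 202 175 165 185 230 247 250 247 233]
 [252 252 252 252 252 252 252 251 249 247 247 248 249 248 246 241 225]
 [252 252 252 252 252 252 252 252 252 252 252 252 251 245 233 227 214]
 [252 252 252 252 252 252 252 252 252 252 252 252 250 241 223 212 206]]
[342 214  33  30 460] 252
((358.4072265625, 229.3597412109375), (29.93393898010254, 23.40900993347168), 19.65382194519043)
[[350, 214], [342, 235], [348, 236], [346, 232], [350, 225], [353, 228], [352, 235], [361, 238], [364, 243], [366, 239], [369, 240], [368, 234], [373, 233], [374, 227], [369, 221]]
```

Run:
```python
from h import *
s=cv2.imread("pics/side0.png");t=cv2.imread("pics/top0.png")
a=cv2.resize(s[165:215,318:363],(400,444),interpolation=cv2.INTER_CUBIC)
b=cv2.resize(t[206:251,338:378],(395,444),interpolation=cv2.INTER_CUBIC)
cv2.imwrite("pics/c3.png",np.hstack([a,b]))
```

```text
(no output)
```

View pics/c3.png

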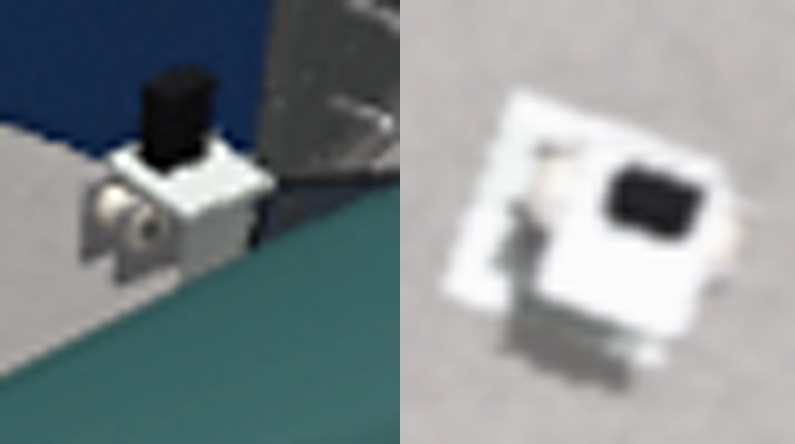

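Emit:
carry_out --increments '[[0,[0,0,-11],8],[0,[0,0,-11],8],[0,[0,0,-11],8],[0,[0,0,-11],8],[0,[0,0,-11],8],[0,[0,0,-11],8],[0,[0,0,-11],8],[0,[0,0,-11],8]]'

```text
time: 0.9
tool_pos: [0.2405, 0.4944, 0.3073]
ee_rot: [-3.141, 0.001, 1.566]
wrist_force: [0.1, -0.0, -0.6]
width: 0.0939
finger_force: 0.0
```

Emit:
carry_out --increments '[[0,[-36,10,0],0],[0,[-36,10,0],0],[0,[-36,10,0],0],[0,[-36,10,0],0],[0,[-36,10,0],0],[0,[-36,10,0],0],[0,[-36,10,0],0],[0,[-36,10,0],0]]'

```text
time: 1.7
tool_pos: [0.3208, 0.2052, 0.3071]
ee_rot: [-3.141, 0.0, 1.572]
wrist_force: [1.2, -0.5, -0.4]
width: 0.0941
finger_force: 0.0
```

Emit:
carry_out --increments '[[0,[-36,10,0],0],[0,[-36,10,0],0],[0,[-36,10,0],0],[0,[-36,10,0],0],[0,[-36,10,0],0],[0,[-36,10,0],0],[0,[-36,10,0],0],[0,[-36,10,0],0]]'

```text
time: 2.5
tool_pos: [0.4011, -0.0828, 0.3071]
ee_rot: [-3.141, -0.0, 1.571]
wrist_force: [0.0, -0.1, -0.3]
width: 0.0941
finger_force: 0.0
```

Run:
```python
from h import *
o=robot.get_obs();print(o["tool_pos"],o["ee_rot"])
s=robot.snapshot("side");cv2.imwrite("pics/side1.png",s)
t=robot.snapshot("top");cv2.imwrite("pics/top1.png",t)
# stand base: dark plate
b=cv2.resize(s[150:330,140:360],None,fx=3,fy=3,interpolation=cv2.INTER_CUBIC);cv2.imwrite("pics/c4.png",b)
```

```text
[ 0.40110008 -0.08280095  0.3070806 ] [-3.14123179e+00 -3.81449390e-04  1.57140962e+00]
```

View pics/c4.png

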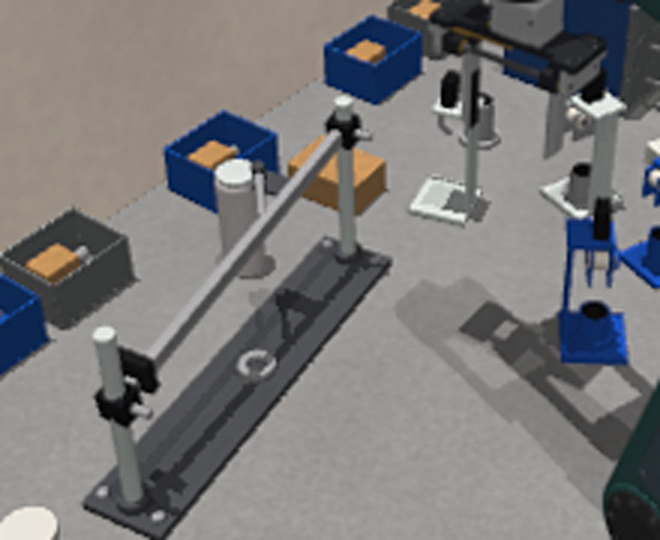

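```bash
cat >> h.py <<'E'
C=np.array([.6028,.1410]);YW=np.radians(8.70)
def S(x,y,z):
    c,s=np.cos(YW),np.sin(YW); return np.array([C[0]+c*x-s*y,C[1]+s*x+c*y,z])
def samp(im,p):
    return int(cv2.getRectSubPix(im.max(2),(1,1),(float(p[0]),float(p[1])))[0,0])
E
python3 - <<'E'
from h import *
s=cv2.imread("pics/side1.png");t=cv2.imread("pics/top1.png")
nz=lambda y:.221-np.tan(np.radians(7))*(y+.13)
print("side, dz from -45 to 30 step 3 at x=0")
for y in(-.15,-.1,-.05,0,.05,.1):
    print(y,[samp(s,proj("side",S(0,y,nz(y)+d/1000))) for d in range(-45,31,3)])
print("top, x from -24 to 24 step 2")
for y in(-.15,-.1,0,.05,.1):
    print(y,[samp(t,proj("top",S(x/1000,y,nz(y)))) for x in range(-24,25,2)])
print("base top-cam z=12, x -70..70 step 4")
for y in(-.24,-.1,.1,.2):
    print(y,[samp(t,proj("top",S(x/1000,y,.012))) for x in range(-70,71,4)])
E
```

```text
side, dz from -45 to 30 step 3 at x=0
-0.15 [91, 86, 81, 80, 78, 78, 84, 112, 145, 172, 180, 182, 181, 185, 190, 195, 197, 198, 193, 181, 163, 155, 153, 154, 154, 155]
-0.1 [133, 115, 98, 83, 76, 77, 93, 120, 150, 167, 177, 181, 178, 153, 122, 93, 93, 118, 141, 151, 151, 152, 154, 157, 158, 158]
-0.05 [132, 109, 91, 78, 73, 75, 88, 114, 144, 166, 179, 180, 175, 171, 171, 169, 167, 166, 166, 165, 165, 164, 162, 161, 162, 162]
0 [106, 90, 82, 77, 74, 76, 93, 122, 158, 174, 180, 181, 175, 156, 132, 121, 117, 117, 118, 118, 118, 118, 117, 118, 118, 118]
0.05 [124, 101, 84, 74, 73, 79, 96, 133, 160, 176, 180, 178, 173, 166, 155, 150, 149, 150, 153, 154, 154, 154, 153, 151, 151, 153]
0.1 [122, 100, 83, 74, 74, 83, 105, 141, 164, 174, 175, 175, 171, 165, 158, 156, 155, 155, 156, 156, 156, 155, 154, 154, 154, 154]
top, x from -24 to 24 step 2
-0.15 [112, 109, 105, 100, 97, 100, 108, 137, 172, 204, 224, 228, 224, 215, 181, 153, 138, 147, 167, 180, 190, 193, 193, 193, 195]
-0.1 [69, 64, 63, 73, 83, 91, 108, 132, 175, 212, 222, 225, 221, 201, 177, 143, 123, 119, 128, 141, 150, 157, 158, 155, 15
[... 423 characters left out ...]
0.24 [199, 198, 197, 195, 175, 114, 108, 116, 116, 103, 88, 78, 72, 68, 65, 63, 66, 73, 80, 91, 94, 73, 49, 46, 49, 53, 90, 136, 164, 164, 141, 138, 168, 189, 193, 194]
-0.1 [193, 195, 197, 195, 170, 126, 116, 115, 116, 116, 115, 105, 80, 64, 68, 90, 103, 106, 106, 102, 91, 69, 54, 72, 133, 200, 225, 218, 165, 118, 109, 109, 109, 108, 108, 107]
0.1 [195, 193, 195, 191, 158, 116, 113, 115, 113, 114, 113, 106, 83, 64, 63, 77, 102, 109, 109, 109, 104, 96, 102, 146, 199, 217, 204, 150, 115, 120, 148, 187, 196, 195, 194, 194]
0.2 [197, 197, 198, 192, 154, 114, 113, 113, 113, 109, 103, 97, 89, 68, 61, 62, 66, 74, 84, 95, 96, 95, 124, 187, 218, 213, 172, 121, 108, 117, 152, 189, 198, 198, 198, 199]
```

Emit:
carry_out --increments '[[0,[-37,8,0],0],[0,[-37,8,0],0],[0,[-37,8,0],0],[0,[-37,8,0],0],[0,[-37,8,0],0],[0,[-37,8,0],0],[0,[-37,8,0],0],[0,[-38,5,0],0]]'

```text
time: 3.4
tool_pos: [0.4632, -0.3784, 0.307]
ee_rot: [-3.141, -0.001, 1.573]
wrist_force: [0.1, 0.3, 0.3]
width: 0.094
finger_force: 0.0
```

Emit:
carry_out --increments '[[0,[0,0,0],6],[0,[0,0,0],6],[0,[0,0,0],6],[0,[0,0,20],0],[0,[0,0,20],0],[0,[0,0,20],0]]'

```text
time: 4.0
tool_pos: [0.4629, -0.377, 0.2466]
ee_rot: [-3.141, -0.001, 1.259]
wrist_force: [-0.3, -0.4, -0.2]
width: 0.0943
finger_force: 0.0
```

Run:
```python
from h import *
o=robot.get_obs();print(o["tool_pos"],o["ee_rot"],o["wrist_force"])
P=np.array([.4624,-.380]);d=P-o["tool_pos"][:2];w=o["ee_rot"][2];print("tool dx dy mm",1000*d@[np.cos(w),np.sin(w)],1000*d@[np.sin(w),-np.cos(w)])
s=robot.snapshot("side")
cv2.imwrite("pics/c5.png",cv2.resize(s[130:260,270:400],(600,600),interpolation=cv2.INTER_CUBIC))
```

```text
[ 0.46293886 -0.37697863  0.2465863 ] [-3.14136875e+00 -7.67014406e-04  1.25859330e+00] [-0.31147513 -0.35401196 -0.18350975]
tool dx dy mm -3.04082929399271 0.4152242504702257
```

View pics/c5.png

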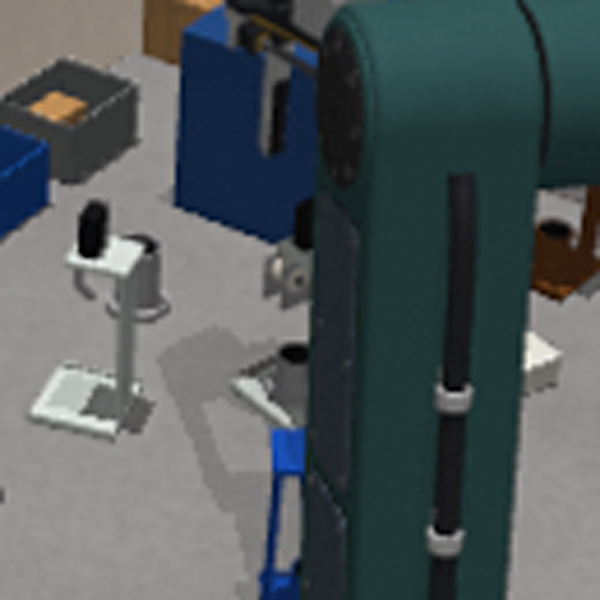

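Emit:
carry_out --increments '[[0,[-3,0,10],0],[0,[0,0,13],0],[0,[0,0,13],0],[0,[0,0,13],0],[0,[0,0,12],0],[0,[0,0,0],0]]'

```text
time: 4.65
tool_pos: [0.4607, -0.3802, 0.1836]
ee_rot: [-3.137, -0.002, 1.258]
wrist_force: [-1.0, -0.3, -0.2]
width: 0.094
finger_force: 0.0
```

Emit:
carry_out --increments '[[120,[0,0,0],0],[160,[0,0,0],0],[220,[0,0,0],0],[255,[0,0,0],0],[255,[0,0,0],0],[255,[0,0,0],0]]'

```text
time: 5.25
tool_pos: [0.4616, -0.3811, 0.1867]
ee_rot: [3.141, 0.0, 1.258]
wrist_force: [-1.2, -0.7, 0.1]
width: 0.0494
finger_force: 0.0
```

Emit:
carry_out --increments '[[255,[0,0,0],0],[255,[0,0,0],0],[255,[0,0,0],0],[255,[0,0,0],0],[255,[0,0,0],0],[255,[0,0,0],0]]'

```text
time: 5.85
tool_pos: [0.4617, -0.3809, 0.1863]
ee_rot: [3.141, -0.0, 1.258]
wrist_force: [0.4, -0.1, -0.6]
width: 0.0177
finger_force: 30.0
```

Emit:
carry_out --increments '[[255,[0,0,-5],0],[255,[0,0,-10],0],[255,[0,0,-15],0],[255,[0,0,-20],0],[255,[0,0,-20],0],[255,[0,0,-20],0],[255,[0,0,-15],0],[255,[0,0,-7],0]]'

```text
time: 6.65
tool_pos: [0.462, -0.3816, 0.3019]
ee_rot: [3.137, 0.002, 1.258]
wrist_force: [-0.4, 0.2, -4.4]
width: 0.0177
finger_force: 30.0
```

Emit:
carry_out --increments '[[255,[0,0,0],-4],[255,[0,0,0],-5],[255,[0,0,0],-5],[255,[0,0,0],-5],[255,[0,0,0],-4.5],[255,[0,0,0],-3],[255,[0,0,0],0]]'

```text
time: 7.35
tool_pos: [0.4615, -0.381, 0.2984]
ee_rot: [-3.141, -0.0, 1.72]
wrist_force: [-0.8, 0.1, -5.1]
width: 0.0181
finger_force: 30.0
```

```bash
cat >> h.py <<'E'
def go(x,y):
    o=robot.get_obs();p=o["tool_pos"];w=o["ee_rot"][2];q=S(x,y,0)
    d=q[:2]-p[:2]; a=p[:2]-C; c,s=np.cos(YW),np.sin(YW)
    print("t",o["time"],"p",np.round(p,4),"yaw",np.degrees(w).round(2),"stand xy mm",np.round([1000*(c*a[0]+s*a[1]),1000*(-s*a[0]+c*a[1])],1),"F",np.round(o["wrist_force"],1),"w",o["width"])
    print("tool dx dy mm",np.round([1000*d@[np.cos(w),np.sin(w)],1000*d@[np.sin(w),-np.cos(w)]],1))
E
python3 -c "
from h import *
go(-.11,-.138)"
```

```text
t 7.35 p [ 0.4615 -0.381   0.2984] yaw 98.55 stand xy mm [-218.7 -494.6] F [-0.8  0.1 -5.1] w 0.018124284499191422
tool dx dy mm [356.9 107.7]
```

Emit:
carry_out --increments '[[255,[12,0,0],0],[255,[24,2,0],0],[255,[30,2,0],0],[255,[30,2,0],0],[255,[30,2,0],0],[255,[30,2,0],0],[255,[30,2,0],0],[255,[30,2,0],0]]'

```text
time: 8.15
tool_pos: [0.4425, -0.1633, 0.2987]
ee_rot: [3.141, -0.0, 1.719]
wrist_force: [0.8, 0.4, -4.6]
width: 0.0175
finger_force: 30.0
```

Emit:
carry_out --increments '[[255,[30,10,0],0],[255,[30,15,0],0],[255,[30,20,0],0],[255,[25,20,0],0],[255,[18,15,0],0],[255,[8,8,0],0],[255,[0,5,0],0],[255,[0,0,0],0]]'

```text
time: 8.95
tool_pos: [0.5142, -0.0126, 0.2984]
ee_rot: [-3.141, 0.001, 1.72]
wrist_force: [-0.6, 0.0, -4.4]
width: 0.0177
finger_force: 30.0
```

```bash
python3 -c "
from h import *
go(0,-.138)
t=robot.snapshot('top');s=robot.snapshot('side')
cv2.imwrite('pics/t6.png',t);cv2.imwrite('pics/s6.png',s)
cv2.imwrite('pics/c6.png',np.hstack([cv2.resize(s[140:290,190:340],(400,400),interpolation=cv2.INTER_CUBIC),cv2.resize(t[130:230,200:300],(400,400),interpolation=cv2.INTER_CUBIC)]))"
```

```text
t 8.95 p [ 0.5142 -0.0126  0.2984] yaw 98.53 stand xy mm [-110.8 -138.4] F [-0.6  0.  -4.4] w 0.01772087067550039
tool dx dy mm [  0.8 110.8]
```

View pics/c6.png

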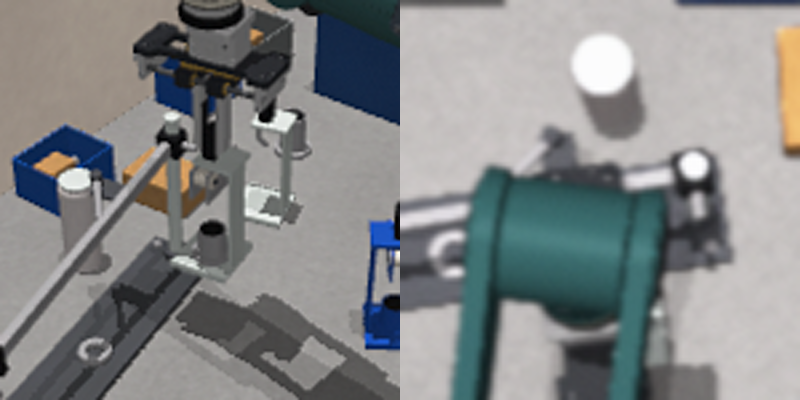

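Emit:
carry_out --increments '[[255,[0,8,0],-0.2],[255,[1,15,0],0],[255,[0,20,0],0],[255,[0,20,0],0],[255,[0,20,0],0],[255,[0,15,0],0],[255,[0,9,0],0],[255,[0,4,0],0]]'

```text
time: 9.85
tool_pos: [0.6245, 0.0053, 0.2978]
ee_rot: [-3.141, -0.0, 1.723]
wrist_force: [0.3, -0.1, -4.8]
width: 0.0177
finger_force: 30.0
```

```bash
python3 -c "
from h import *
go(0,-.138)
s=robot.snapshot('side')
cv2.imwrite('pics/s7.png',s)
cv2.imwrite('pics/c7.png',cv2.resize(s[150:240,205:325],(800,600),interpolation=cv2.INTER_CUBIC))"
```

```text
t 9.85 p [0.6245 0.0053 0.2978] yaw 98.72 stand xy mm [   0.9 -137.4] F [ 0.3 -0.1 -4.8] w 0.017700165544683722
tool dx dy mm [-0.6 -0.9]
```

View pics/c7.png

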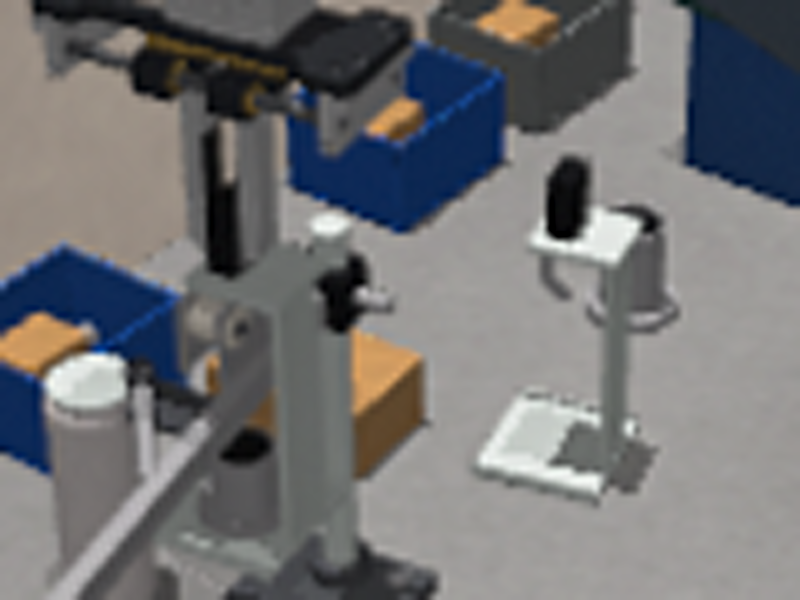

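Emit:
carry_out --increments '[[255,[0,-1,2],0],[255,[0,0,2],0],[255,[0,0,2],0],[255,[0,0,2],0],[255,[0,0,2],0],[255,[0,0,1],0],[255,[0,0,1],0],[255,[0,0,1],0]]'

```text
time: 10.7
tool_pos: [0.6228, 0.0056, 0.2854]
ee_rot: [3.141, -0.0, 1.724]
wrist_force: [0.5, -0.7, -4.0]
width: 0.0176
finger_force: 30.0
```

Emit:
carry_out --increments '[[255,[0,0,1],0],[255,[0,0,1],0],[255,[0,0,1],0],[255,[0,0,1],0],[255,[0,0,1],0],[255,[0,0,1],0],[255,[0,0,1],0],[255,[0,0,1],0]]'

```text
time: 11.5
tool_pos: [0.6228, 0.0056, 0.2774]
ee_rot: [3.142, -0.0, 1.724]
wrist_force: [-0.4, -0.3, -3.8]
width: 0.0177
finger_force: 30.0
```

Emit:
carry_out --increments '[[255,[0,0,1],0],[255,[0,0,1],0],[255,[0,0,1],0],[255,[0,0,1],0],[255,[0,0,1],0],[255,[0,0,1],0]]'

```text
time: 12.1
tool_pos: [0.6228, 0.0056, 0.2714]
ee_rot: [-3.142, -0.0, 1.724]
wrist_force: [0.1, 0.3, -4.3]
width: 0.0177
finger_force: 30.0
```

Emit:
carry_out --increments '[[255,[0,0,1],0],[255,[0,0,1],0],[255,[0,0,1],0],[255,[0,0,1],0]]'

```text
time: 12.5
tool_pos: [0.6228, 0.0056, 0.2674]
ee_rot: [3.141, -0.0, 1.724]
wrist_force: [-0.2, 0.4, -3.3]
width: 0.0179
finger_force: 30.0
```

Emit:
carry_out --increments '[[255,[0,0,1],0],[255,[0,0,1],0]]'

```text
time: 12.7
tool_pos: [0.6228, 0.0056, 0.2654]
ee_rot: [3.141, -0.0, 1.724]
wrist_force: [-0.1, -0.5, -4.0]
width: 0.0176
finger_force: 30.0
```

Emit:
carry_out --increments '[[255,[0,0,1],0],[255,[0,0,0],0]]'

```text
time: 12.9
tool_pos: [0.6228, 0.0056, 0.2645]
ee_rot: [3.141, -0.0, 1.724]
wrist_force: [0.0, -0.8, -4.4]
width: 0.0174
finger_force: 30.0
```

Emit:
carry_out --increments '[[255,[0,0,1],0],[255,[0,0,0],0]]'

```text
time: 13.1
tool_pos: [0.6228, 0.0056, 0.2642]
ee_rot: [3.141, 0.0, 1.724]
wrist_force: [-0.4, 0.5, -1.3]
width: 0.0178
finger_force: 30.0
```

Emit:
carry_out --increments '[[255,[0,0,1],0],[255,[0,0,0],0]]'

```text
time: 13.3
tool_pos: [0.6229, 0.0056, 0.2641]
ee_rot: [3.14, 0.0, 1.724]
wrist_force: [-1.7, 0.4, 2.4]
width: 0.018
finger_force: 30.0
```

Emit:
carry_out --increments '[[255,[0,0,1],0],[255,[0,0,0],0]]'

```text
time: 13.5
tool_pos: [0.6228, 0.0057, 0.264]
ee_rot: [3.139, 0.001, 1.724]
wrist_force: [-3.0, 0.8, 6.4]
width: 0.0178
finger_force: 30.0
```

Emit:
carry_out --increments '[[255,[0,0,1],0],[255,[0,0,0],0]]'

```text
time: 13.7
tool_pos: [0.6228, 0.0057, 0.2639]
ee_rot: [3.138, 0.001, 1.724]
wrist_force: [-3.7, 0.8, 9.0]
width: 0.0179
finger_force: 30.0
```

```bash
python3 -c "
from h import *
go(0,-.138);print(robot.get_obs()['wrist_torque'])
s=robot.snapshot('side')
cv2.imwrite('pics/c8.png',cv2.resize(s[160:240,205:285],(600,600),interpolation=cv2.INTER_CUBIC))"
```

```text
t 13.7 p [0.6228 0.0057 0.2639] yaw 98.76 stand xy mm [  -0.7 -136.8] F [-3.7  0.8  9. ] w 0.017874664524277266
tool dx dy mm [-1.2  0.7]
[-0.09101009  0.85203669 -0.03063534]
```

View pics/c8.png

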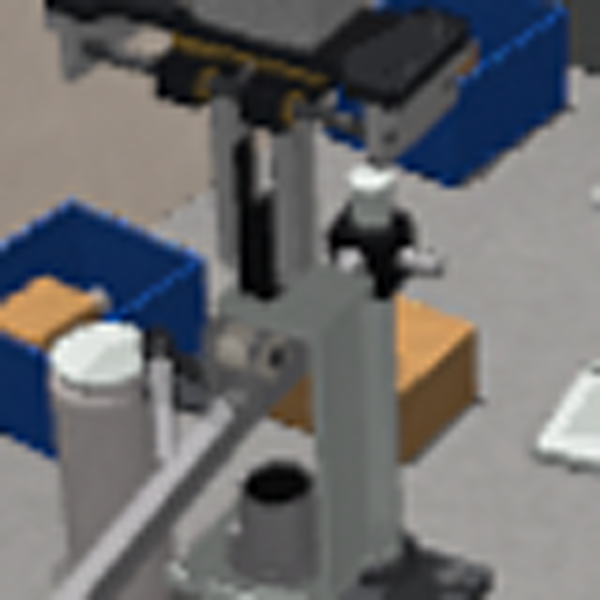

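Run:
```python
from h import *
s=robot.snapshot("side");cv2.imwrite("pics/s9.png",s)
cr=lambda p:np.round((p-[205,160])*7.5).astype(int).tolist()
print("roller bottom",cr(proj("side",S(0,-.112,.213))),"roller ctr",cr(proj("side",S(0,-.112,.224))))
for x in(-.0095-.004,.0135): print("cheek front low/top",x,cr(proj("side",S(x,-.099,.195))),cr(proj("side",S(x,-.099,.235))))
for d in(-.012,.006): print("rail top ctr at y=-.06,-.09,-.11",d,[cr(proj("side",S(0,y,.221-.1228*(y+.13)+d))) for y in(-.06,-.09,-.11)])
for y in(-.09,-.08,-.06,-.03):
    print(y,[samp(s,proj("side",S(0,y,.221-.1228*(y+.13)+d/1000))) for d in range(-45,31,3)])
```

```text
roller bottom [240, 368] roller ctr [239, 348]
cheek front low/top -0.0135 [252, 423] [248, 352]
cheek front low/top 0.0135 [202, 406] [196, 335]
rail top ctr at y=-.06,-.09,-.11 -0.012 [[179, 452], [215, 409], [238, 382]]
rail top ctr at y=-.06,-.09,-.11 0.006 [[177, 419], [213, 377], [236, 349]]
-0.09 [136, 111, 85, 77, 74, 77, 88, 117, 141, 153, 158, 156, 148, 133, 102, 81, 78, 78, 79, 81, 85, 93, 97, 96, 95, 88]
-0.08 [141, 116, 92, 81, 76, 77, 86, 119, 149, 171, 181, 175, 159, 127, 96, 82, 81, 77, 68, 63, 60, 61, 66, 73, 82, 84]
-0.06 [137, 110, 91, 80, 74, 78, 91, 122, 155, 177, 185, 182, 178, 171, 160, 155, 152, 150, 140, 98, 61, 55, 59, 61, 62, 69]
-0.03 [99, 90, 82, 77, 75, 78, 94, 123, 158, 176, 182, 183, 177, 157, 130, 115, 109, 107, 107, 106, 106, 106, 106, 107, 107, 107]
```

Emit:
carry_out --increments '[[255,[0,0,1],0],[255,[0,0,0],0]]'

```text
time: 14.0
tool_pos: [0.6228, 0.0057, 0.2638]
ee_rot: [3.137, 0.001, 1.724]
wrist_force: [-3.8, 1.0, 11.3]
width: 0.0179
finger_force: 30.0
```

Emit:
carry_out --increments '[[255,[0,0,0.5],0],[255,[0,0,0],0]]'

```text
time: 14.2
tool_pos: [0.6227, 0.0057, 0.2638]
ee_rot: [3.137, 0.001, 1.724]
wrist_force: [-4.8, 2.0, 11.6]
width: 0.0177
finger_force: 30.0
```

Emit:
carry_out --increments '[[255,[0,-1,0],0],[255,[0,0,0.5],0],[255,[0,0,0],0]]'

```text
time: 14.5
tool_pos: [0.6225, 0.0057, 0.2638]
ee_rot: [3.134, 0.001, 1.724]
wrist_force: [-3.9, 2.1, 12.0]
width: 0.0181
finger_force: 30.0
```

Emit:
carry_out --increments '[[255,[0,0,0.7],0],[255,[0,0,0],0]]'

```text
time: 14.7
tool_pos: [0.6225, 0.0057, 0.2638]
ee_rot: [3.133, 0.002, 1.724]
wrist_force: [-3.4, 1.4, 14.3]
width: 0.0181
finger_force: 30.0
```

Emit:
carry_out --increments '[[255,[0,0,-2],0],[230,[0,0,0],0],[220,[0,0,0],0],[215,[0,0,0],0],[215,[0,0,0],0]]'

```text
time: 15.2
tool_pos: [0.6226, 0.0057, 0.2639]
ee_rot: [3.135, 0.001, 1.724]
wrist_force: [-3.1, 0.5, 9.3]
width: 0.0177
finger_force: 30.0
```

Emit:
carry_out --increments '[[211,[0,0,0],0],[211,[0,0,0],0]]'

```text
time: 15.4
tool_pos: [0.6226, 0.0056, 0.2639]
ee_rot: [3.135, 0.001, 1.724]
wrist_force: [-2.8, 2.2, 9.0]
width: 0.018
finger_force: 30.0
```

Emit:
carry_out --increments '[[209,[0,0,0],0]]'

```text
time: 15.5
tool_pos: [0.6226, 0.0057, 0.2639]
ee_rot: [3.135, 0.001, 1.724]
wrist_force: [-1.9, -0.4, 9.8]
width: 0.0177
finger_force: 30.0
```

Emit:
carry_out --increments '[[208,[0,0,0],0]]'

```text
time: 15.6
tool_pos: [0.6226, 0.0057, 0.2639]
ee_rot: [3.135, 0.001, 1.724]
wrist_force: [-2.9, 1.3, 8.8]
width: 0.0172
finger_force: 23.8
```

Emit:
carry_out --increments '[[207,[0,0,0],0]]'

```text
time: 15.7
tool_pos: [0.6226, 0.0057, 0.2638]
ee_rot: [3.135, 0.001, 1.724]
wrist_force: [-2.9, 1.2, 8.8]
width: 0.0179
finger_force: 10.8
```

Emit:
carry_out --increments '[[207,[0,0,0],0],[207,[0,0,0],0]]'

```text
time: 15.9
tool_pos: [0.6226, 0.0057, 0.2638]
ee_rot: [3.135, 0.001, 1.724]
wrist_force: [-1.8, 1.2, 9.7]
width: 0.0182
finger_force: 10.8
```

Run:
```python
from h import *
s=robot.snapshot("side");cv2.imwrite("pics/s10.png",s)
o=robot.get_obs();print(o["tool_pos"],o["wrist_force"],o["wrist_torque"],o["finger_force"],o["width"],o["ee_rot"])
cv2.imwrite('pics/c9.png',cv2.resize(s[175:245,220:290],(600,600),interpolation=cv2.INTER_CUBIC))
```

```text
[0.62259799 0.00576198 0.26381752] [-2.89155424  1.53470427  9.24490306] [0.04905266 0.51243339 0.03241452] 10.814655125141144 0.017841899055722907 [3.13524167e+00 9.13038522e-04 1.72408365e+00]
```

View pics/c9.png

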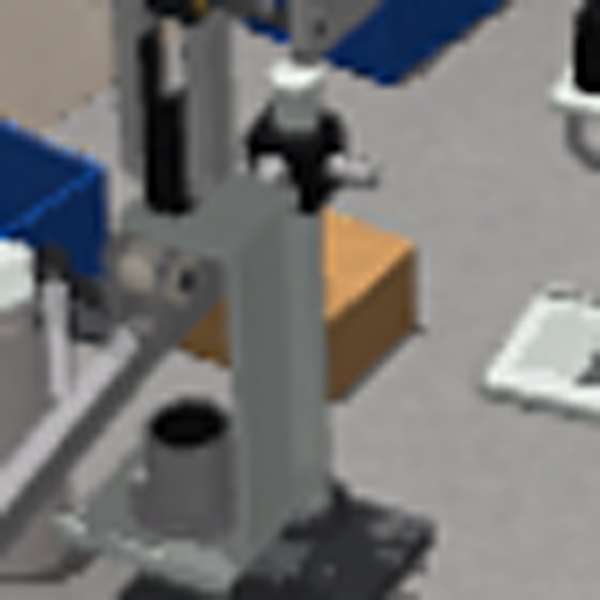

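Emit:
carry_out --increments '[[206.7,[0,0,0],0]]'

```text
time: 16.05
tool_pos: [0.6226, 0.0059, 0.2637]
ee_rot: [3.135, 0.001, 1.724]
wrist_force: [-2.5, 1.5, 9.2]
width: 0.0179
finger_force: 6.9
```

Emit:
carry_out --increments '[[206.5,[0,0,0],0]]'

```text
time: 16.15
tool_pos: [0.6226, 0.0058, 0.2632]
ee_rot: [3.136, 0.001, 1.724]
wrist_force: [-1.9, 0.8, 6.7]
width: 0.0182
finger_force: 4.3
```

Pivoting starts at about 4 N grip. Continue there.

Emit:
carry_out --increments '[[206.5,[0,0,0],0],[206.5,[0,0,0],0]]'

```text
time: 16.35
tool_pos: [0.6226, 0.0057, 0.2627]
ee_rot: [3.136, 0.001, 1.724]
wrist_force: [-1.5, 0.3, 5.8]
width: 0.0179
finger_force: 4.3
```

Emit:
carry_out --increments '[[206.4,[0,0,0.5],0],[206.4,[0,0,0],0]]'

```text
time: 16.55
tool_pos: [0.6227, 0.0055, 0.2611]
ee_rot: [3.137, 0.001, 1.724]
wrist_force: [0.5, -0.6, 5.0]
width: 0.0177
finger_force: 3.3
```

```bash
python3 -c "
from h import *
go(0,-.138);print(robot.get_obs()['wrist_torque'],robot.get_obs()['finger_force'])"
```

```text
t 16.55 p [0.6227 0.0055 0.2611] yaw 98.76 stand xy mm [  -0.9 -137. ] F [ 0.5 -0.6  5. ] w 0.017713236716742606
tool dx dy mm [-1.   0.9]
[ 0.00134412  0.01219253 -0.00121003] 3.287585712969303
```

Emit:
carry_out --increments '[[206.5,[0,0,0.7],0],[206.5,[0,0,0],0]]'

```text
time: 16.75
tool_pos: [0.6227, 0.0054, 0.2603]
ee_rot: [3.137, 0.001, 1.724]
wrist_force: [-0.4, -0.3, 5.4]
width: 0.018
finger_force: 4.4
```

Emit:
carry_out --increments '[[207,[0,0,0.5],0],[210,[0,0,0],0]]'

```text
time: 16.95
tool_pos: [0.6227, 0.0054, 0.2602]
ee_rot: [3.137, 0.001, 1.724]
wrist_force: [-0.7, -0.5, 7.9]
width: 0.0181
finger_force: 30.0
```

```bash
python3 -c "
from h import *
go(0,0);print(robot.get_obs()['wrist_torque'],robot.get_obs()['finger_force'])"
```

```text
t 16.95 p [0.6227 0.0054 0.2602] yaw 98.76 stand xy mm [  -0.8 -137. ] F [-0.7 -0.5  7.9] w 0.018125197162073677
tool dx dy mm [137.   1.]
[ 0.01007925  0.07042171 -0.01565628] 30.001373291015625
```

Emit:
carry_out --increments '[[255,[0,0,-1.5],0],[255,[4,0,0.5],0],[255,[5,0,0.6],0],[255,[5,0,0.6],0],[255,[5,0,0.6],0],[255,[5,0,0.6],0],[255,[0,0,0],0]]'

```text
time: 17.65
tool_pos: [0.6194, 0.0272, 0.2589]
ee_rot: [3.137, 0.006, 1.722]
wrist_force: [0.4, -3.9, 7.9]
width: 0.0181
finger_force: 30.0
```

Emit:
carry_out --increments '[[255,[5,0,0.6],0],[255,[5,0,0.6],0],[255,[5,0,0.6],0]]'

```text
time: 17.95
tool_pos: [0.6172, 0.0414, 0.2572]
ee_rot: [3.137, 0.006, 1.721]
wrist_force: [1.6, -5.3, 7.7]
width: 0.0175
finger_force: 30.0
```

Emit:
carry_out --increments '[[255,[5,0,0.6],0],[255,[5,0,0.6],0]]'

```text
time: 18.15
tool_pos: [0.6154, 0.0506, 0.2557]
ee_rot: [3.138, 0.007, 1.72]
wrist_force: [-0.4, -6.2, 7.0]
width: 0.0178
finger_force: 30.0
```

Emit:
carry_out --increments '[[255,[4,0,-0.5],0],[255,[4,0,0.5],0],[255,[4,0,0.5],0]]'

```text
time: 18.45
tool_pos: [0.6129, 0.0629, 0.2538]
ee_rot: [3.141, 0.006, 1.721]
wrist_force: [-0.4, -5.7, 4.9]
width: 0.0178
finger_force: 30.0
```

Emit:
carry_out --increments '[[255,[4,0,0.4],0],[255,[4,0,0.5],0],[255,[4,0,0.5],0]]'

```text
time: 18.75
tool_pos: [0.6105, 0.0753, 0.2517]
ee_rot: [-3.14, 0.005, 1.721]
wrist_force: [-0.7, -6.0, 2.4]
width: 0.0177
finger_force: 30.0
```

```bash
python3 -c "
from h import *
go(0,0);print(robot.get_obs()['wrist_torque'],robot.get_obs()['finger_force'])"
```

```text
t 18.75 p [0.6105 0.0753 0.2517] yaw 98.6 stand xy mm [ -2.3 -66.1] F [-0.7 -6.   2.4] w 0.017727225275093787
tool dx dy mm [66.1  2.2]
[-1.4809462   0.15279973 -0.08164106] 30.00039517879486
```

Emit:
carry_out --increments '[[255,[4,0.3,0.5],0],[255,[4,0.3,0.5],0],[255,[4,0.3,0.5],0],[255,[4,0.3,0.5],0]]'

```text
time: 19.15
tool_pos: [0.6087, 0.0917, 0.2486]
ee_rot: [-3.138, 0.004, 1.721]
wrist_force: [-2.1, -5.0, 1.7]
width: 0.0181
finger_force: 30.0
```

Emit:
carry_out --increments '[[255,[4,0.1,0.5],0],[255,[4,0.1,0.5],0],[255,[4,0.1,0.5],0],[255,[4,0,0.5],0]]'

```text
time: 19.55
tool_pos: [0.6063, 0.1099, 0.2458]
ee_rot: [-3.137, -0.001, 1.724]
wrist_force: [-2.8, -1.5, -4.4]
width: 0.018
finger_force: 30.0
```

```bash
python3 -c "
from h import *
go(0,0);print(robot.get_obs()['wrist_torque'],robot.get_obs()['finger_force'])"
```

```text
t 19.55 p [0.6063 0.1099 0.2458] yaw 98.77 stand xy mm [ -1.2 -31.3] F [-2.8 -1.5 -4.4] w 0.017998967944282313
tool dx dy mm [31.3  1.2]
[-0.40674057  0.61138057 -0.10941431] 29.998852014541626
```

Emit:
carry_out --increments '[[255,[0,-0.5,1],0],[255,[0,0,0.7],0],[255,[0,0,0],0]]'

```text
time: 19.85
tool_pos: [0.6057, 0.1109, 0.2453]
ee_rot: [-3.139, -0.003, 1.725]
wrist_force: [-4.4, 2.8, -3.9]
width: 0.0177
finger_force: 30.0
```

```bash
python3 -c "
from h import *
go(0,0);print(robot.get_obs()['wrist_torque'],robot.get_obs()['finger_force'])
s=robot.snapshot('side')
cv2.imwrite('pics/c10.png',cv2.resize(s[150:270,180:300],(600,600),interpolation=cv2.INTER_CUBIC))"
```

```text
t 19.85 p [0.6057 0.1109 0.2453] yaw 98.85 stand xy mm [ -1.7 -30.2] F [-4.4  2.8 -3.9] w 0.017740427742929887
tool dx dy mm [30.2  1.8]
[ 0.46808467  1.24555873 -0.09745871] 29.998891353607178
```

View pics/c10.png

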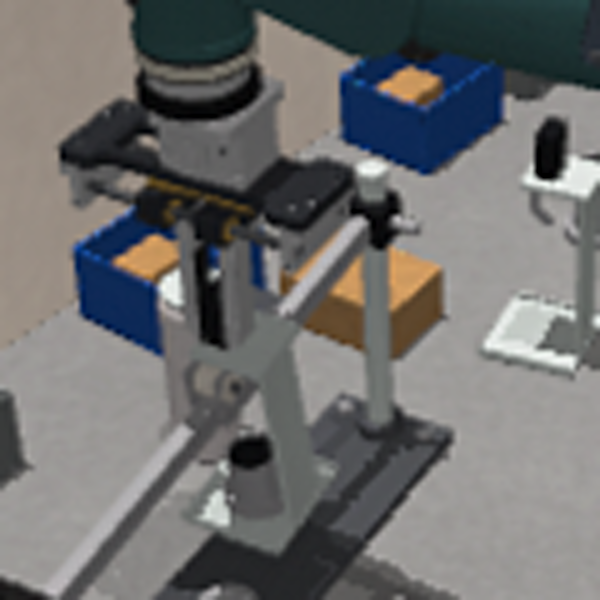

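Emit:
carry_out --increments '[[207,[0,-0.5,0],0],[206.7,[0,0,0],0],[206.5,[0,0,0],0]]'

```text
time: 20.2
tool_pos: [0.6061, 0.1093, 0.2458]
ee_rot: [-3.141, 0.0, 1.724]
wrist_force: [-2.3, -1.0, -4.1]
width: 0.0183
finger_force: 6.2
```

```bash
python3 -c "
from h import *
go(0,0);print(robot.get_obs()['wrist_torque'],robot.get_obs()['finger_force'])"
```

```text
t 20.2 p [0.6061 0.1093 0.2458] yaw 98.76 stand xy mm [ -1.5 -31.9] F [-2.3 -1.  -4.1] w 0.018338376524460673
tool dx dy mm [31.9  1.5]
[-0.09379305  0.82312652 -0.05054463] 6.157388091087341
```

Emit:
carry_out --increments '[[206.5,[0,0,1],0],[206.5,[0,0,0.5],0],[206.5,[0,0,0],0]]'

```text
time: 20.5
tool_pos: [0.6067, 0.1089, 0.245]
ee_rot: [3.14, 0.001, 1.723]
wrist_force: [-3.5, -1.7, -3.0]
width: 0.0183
finger_force: 5.7
```

```bash
python3 -c "
from h import *
go(0,0);print(robot.get_obs()['wrist_torque'],robot.get_obs()['finger_force'])"
```

```text
t 20.5 p [0.6067 0.1089 0.245 ] yaw 98.72 stand xy mm [ -1.  -32.4] F [-3.5 -1.7 -3. ] w 0.01827491588293992
tool dx dy mm [32.4  1. ]
[-0.17024154  0.75238867 -0.06259786] 5.683419853448868
```

Emit:
carry_out --increments '[[206.5,[0,-0.5,1],0],[206.5,[0,0,0.5],0],[206.5,[0,0,0],0]]'

```text
time: 20.8
tool_pos: [0.6066, 0.109, 0.2446]
ee_rot: [3.138, 0.001, 1.723]
wrist_force: [-1.8, -1.6, 2.9]
width: 0.0178
finger_force: 6.0
```

Run:
```python
from h import *
go(0,0);print(robot.get_obs()['wrist_torque'],robot.get_obs()['finger_force'])
s=robot.snapshot("side");cv2.imwrite("pics/s11.png",s)
# edges of arm (narrow hanger arm) left side: rail/roller columns
g=s.max(2)
for v in range(222,256,4): print(v,g[v,222:252].tolist())
```

```text
t 20.8 p [0.6066 0.109  0.2446] yaw 98.73 stand xy mm [ -1.1 -32.2] F [-1.8 -1.6  2.9] w 0.017779081853752463
tool dx dy mm [32.2  1.1]
[-0.23527897  0.55109355 -0.06864262] 5.985593497753143
222 [109, 111, 112, 112, 113, 113, 112, 112, 112, 112, 113, 111, 103, 100, 101, 98, 115, 161, 157, 157, 157, 157, 159, 162, 160, 158, 157, 157, 158, 160]
226 [105, 79, 92, 108, 69, 72, 83, 77, 84, 98, 105, 98, 100, 101, 102, 102, 104, 129, 160, 158, 159, 157, 157, 158, 158, 158, 158, 157, 158, 163]
230 [83, 81, 82, 90, 83, 73, 81, 121, 156, 153, 112, 102, 98, 99, 102, 102, 101, 109, 139, 157, 155, 158, 160, 155, 123, 118, 145, 140, 102, 80]
234 [77, 76, 79, 76, 91, 106, 134, 160, 155, 155, 145, 105, 101, 100, 101, 102, 102, 101, 120, 160, 132, 97, 87, 86, 83, 75, 76, 75, 71, 64]
238 [117, 119, 117, 113, 90, 65, 73, 38, 24, 31, 48, 88, 111, 101, 102, 102, 103, 103, 102, 95, 89, 90, 89, 78, 76, 74, 76, 84, 87, 86]
242 [86, 112, 143, 36, 10, 13, 13, 11, 11, 11, 18, 58, 99, 106, 101, 100, 102, 103, 103, 104, 106, 84, 72, 75, 85, 87, 87, 86, 85, 86]
246 [109, 118, 129, 76, 82, 84, 86, 86, 88, 86, 83, 78, 85, 112, 102, 100, 101, 102, 102, 102, 104, 109, 110, 107, 92, 85, 86, 82, 57, 49]
250 [217, 195, 132, 151, 78, 81, 84, 86, 87, 87, 85, 81, 81, 95, 110, 99, 99, 100, 101, 104, 104, 78, 58, 58, 59, 58, 50, 59, 83, 84]
254 [214, 214, 214, 186, 103, 97, 88, 90, 90, 90, 96, 97, 107, 110, 110, 103, 102, 108, 90, 50, 50, 51, 52, 50, 58, 84, 89, 88, 87, 85]
```

Run:
```python
from h import *
for th in(0,4,7,10,14):
    a=np.radians(th); f=lambda h:proj("side",S(-.033,-.04-h*np.sin(a)-.018*np.cos(a),.22-h*np.cos(a)))
    d=f(.12)-f(.03); print(th,d, "dcol/row",d[0]/d[1])
```

```text
0 [ 1.29458785 20.51845837] dcol/row 0.06309381641114056
4 [ 2.23654977 19.40346643] dcol/row 0.11526547486262771
7 [ 2.93125111 18.51583925] dcol/row 0.15831046435407095
10 [ 3.61436991 17.58673502] dcol/row 0.20551682302311688
14 [ 4.50494161 16.28744233] dcol/row 0.2765898736401076
```

Emit:
carry_out --increments '[[210,[0,0,0],0],[255,[3,0,0.4],0],[255,[4,0,0.5],0],[255,[4,0,0.5],0],[255,[4,0,0.5],0]]'

```text
time: 21.35
tool_pos: [0.6042, 0.1245, 0.2427]
ee_rot: [3.138, -0.0, 1.724]
wrist_force: [-1.6, 0.6, 4.8]
width: 0.0177
finger_force: 30.0
```

Emit:
carry_out --increments '[[255,[4,0,0.5],0],[255,[4,0,0.5],0],[255,[4,0,0.5],0]]'

```text
time: 21.65
tool_pos: [0.6024, 0.1363, 0.2412]
ee_rot: [3.138, -0.0, 1.724]
wrist_force: [-1.4, -1.1, 5.6]
width: 0.0181
finger_force: 30.0
```

```bash
python3 -c "
from h import *
go(0,0.014);print(robot.get_obs()['wrist_torque'],robot.get_obs()['finger_force'])"
```

```text
t 21.65 p [0.6024 0.1363 0.2412] yaw 98.75 stand xy mm [-1.1 -4.6] F [-1.4 -1.1  5.6] w 0.01814675733745968
tool dx dy mm [18.6  1.1]
[-0.25297666  0.4514382  -0.11137525] 29.99736249446869
```

Emit:
carry_out --increments '[[255,[4,0,0.2],0],[255,[4,0,0.4],0],[255,[4,0,0.4],0],[255,[4,0,0.4],0],[255,[4,0,0.4],0],[255,[3,0,0.3],0],[255,[0,0,-0.5],0],[255,[0,0,0],0]]'

```text
time: 22.45
tool_pos: [0.5989, 0.1594, 0.2384]
ee_rot: [3.139, -0.001, 1.724]
wrist_force: [1.2, 1.6, 5.0]
width: 0.0179
finger_force: 30.0
```

Run:
```python
from h import *
go(0,0.018);print(robot.get_obs()['wrist_torque'],robot.get_obs()['finger_force'])
t=robot.snapshot("top");cv2.imwrite("pics/t12.png",t);t0=cv2.imread("pics/top1.png")
# pawl bar: profile across it at its middle & near tip, now and at start (sample along stand x)
for y in(-.10,-.09,-.08,-.07,-.06):
    for im in(t0,t): print(y,[samp(im,proj("top",S(x/1000,y,.200-.1228*(y+.112)))) for x in range(-10,71,4)])
```

```text
t 22.45 p [0.5989 0.1594 0.2384] yaw 98.81 stand xy mm [-1.  18.8] F [1.2 1.6 5. ] w 0.017935672621059485
tool dx dy mm [-0.8  1. ]
[ 0.40798748 -0.17072586  0.02068498] 29.9979230761528
-0.1 [93, 148, 215, 224, 196, 134, 116, 134, 145, 144, 138, 133, 167, 195, 191, 175, 181, 193, 196, 197, 198]
-0.1 [96, 153, 219, 228, 203, 138, 120, 138, 150, 150, 143, 138, 172, 203, 198, 181, 186, 197, 202, 204, 204]
-0.09 [101, 148, 212, 226, 197, 133, 128, 172, 187, 176, 179, 201, 206, 202, 200, 199, 198, 196, 196, 197, 197]
-0.09 [104, 153, 217, 230, 202, 137, 131, 177, 193, 180, 184, 206, 211, 207, 206, 206, 203, 201, 202, 202, 203]
-0.08 [97, 148, 213, 223, 196, 136, 132, 162, 176, 196, 208, 202, 200, 200, 201, 201, 202, 200, 199, 198, 198]
-0.08 [99, 152, 218, 228, 203, 142, 138, 168, 181, 202, 213, 208, 205, 204, 206, 207, 208, 207, 205, 203, 204]
-0.07 [100, 147, 211, 224, 197, 144, 151, 189, 209, 202, 193, 197, 199, 197, 197, 198, 197, 195, 194, 194, 196]
-0.07 [103, 151, 216, 228, 201, 145, 152, 194, 214, 201, 182, 182, 181, 180, 183, 185, 183, 184, 188, 192, 199]
-0.06 [97, 146, 211, 221, 200, 190, 207, 206, 197, 199, 201, 199, 195, 197, 200, 201, 200, 200, 195, 197, 198]
-0.06 [130, 156, 216, 225, 202, 194, 214, 206, 186, 180, 179, 178, 176, 176, 179, 181, 180, 177, 177, 179, 190]
```

Emit:
carry_out --increments '[[255,[0,0,-1],0],[255,[0,0,-0.4],0],[255,[0,0,0],0]]'

```text
time: 22.8
tool_pos: [0.5983, 0.1584, 0.2386]
ee_rot: [-3.141, 0.0, 1.723]
wrist_force: [1.5, 1.2, -0.7]
width: 0.0178
finger_force: 30.0
```

Emit:
carry_out --increments '[[150,[0,0,0],0],[60,[0,0,0],0],[0,[0,0,0],0],[0,[0,0,0],0],[0,[0,0,0],0],[0,[0,0,0],0],[0,[0,0,0],0],[0,[0,0,0],0]]'

```text
time: 23.6
tool_pos: [0.5982, 0.1587, 0.2395]
ee_rot: [3.141, -0.0, 1.724]
wrist_force: [-0.2, -0.5, 0.3]
width: 0.0784
finger_force: 0.0
```

Run:
```python
from h import *
go(0,0.018)
s=robot.snapshot("side");cv2.imwrite("pics/s13.png",s)
b=blobs(s,(130,180,290,330),0,45,8);print(b)
for y in(.012,.146): print(y,proj("side",S(0,y+.006,.221-.012-.1228*(y+.13)+.051)))
```

```text
t 23.6 p [0.5982 0.1587 0.2395] yaw 98.76 stand xy mm [-1.8 18.1] F [-0.2 -0.5  0.3] w 0.07844462591746373
tool dx dy mm [-0.1  1.8]
[((np.float64(209.07), np.float64(181.17)), 69, (23, 4)), ((np.float64(288.06), np.float64(182.35)), 17, (3, 6)), ((np.float64(213.26), np.float64(196.44)), 303, (59, 29)), ((np.float64(254.61), np.float64(193.13)), 61, (11, 11)), ((np.float64(193.49), np.float64(197.64)), 55, (14, 9)), ((np.float64(203.92), np.float64(214.08)), 52, (5, 19)), ((np.float64(204.6), np.float64(234.99)), 110, (10, 15)), ((np.float64(257.61), np.float64(235.56)), 18, (8, 6)), ((np.float64(235.14), np.float64(250.14)), 36, (8, 9)), ((np.float64(210.29), np.float64(264.29)), 42, (8, 7)), ((np.float64(238.78), np.float64(266.66)), 41, (14, 7)), ((np.float64(182.76), np.float64(278.89)), 217, (21, 26)), ((np.float64(221.63), np.float64(282.31)), 274, (43, 23)), ((np.float64(191.56), np.float64(308.11)), 9, (4, 3)), ((np.float64(187.33), np.float64(317.79)), 33, (12, 9))]
0.012 [214.69480593 223.02721187]
0.146 [189.48391463 252.13694261]
```

Emit:
carry_out --increments '[[0,[0,0,0],0],[0,[0,0,0],0],[0,[0,0,0],0],[0,[0,0,0],0],[0,[0,0,0],0],[0,[0,0,0],0],[0,[0,0,0],0],[0,[0,0,0],0]]'

```text
time: 24.45
tool_pos: [0.5982, 0.1586, 0.2395]
ee_rot: [3.142, -0.0, 1.724]
wrist_force: [0.6, 0.2, 0.0]
width: 0.0939
finger_force: 0.0
```

Run:
```python
from h import *
go(0,0.018)
s=robot.snapshot("side");cv2.imwrite("pics/s14.png",s)
print([b for b in blobs(s,(170,200,225,275),0,45,30)])
```

```text
t 24.45 p [0.5982 0.1586 0.2395] yaw 98.76 stand xy mm [-1.8 18.1] F [0.6 0.2 0. ] w 0.09393978751303719
tool dx dy mm [-0.1  1.8]
[((np.float64(222.41), np.float64(205.73)), 44, (7, 13)), ((np.float64(201.87), np.float64(213.38)), 52, (5, 19)), ((np.float64(190.34), np.float64(251.68)), 118, (11, 16)), ((np.float64(214.99), np.float64(269.43)), 68, (13, 10)), ((np.float64(184.78), np.float64(271.01)), 73, (12, 9))]
```

Emit:
carry_out --increments '[[0,[0,0,-10],0],[0,[0,0,-15],0],[0,[0,0,-20],0],[0,[0,0,-20],0],[0,[0,0,-20],0],[0,[0,0,-15],0],[0,[0,0,-5],0],[0,[0,0,0],0]]'

```text
time: 25.3
tool_pos: [0.5986, 0.1587, 0.3466]
ee_rot: [3.138, -0.0, 1.724]
wrist_force: [0.2, 0.5, -0.3]
width: 0.094
finger_force: 0.0
```

Emit:
carry_out --increments '[[0,[-15,-25,0],0],[0,[-20,-30,0],0],[0,[-20,-30,0],0],[0,[-20,-30,0],0],[0,[-15,-20,0],0],[0,[0,0,0],0],[0,[0,0,0],0]]'

```text
time: 26.0
tool_pos: [0.4785, 0.0492, 0.3441]
ee_rot: [3.141, -0.001, 1.723]
wrist_force: [1.3, -0.3, -0.9]
width: 0.0939
finger_force: 0.0
```

Run:
```python
from h import *
s=robot.snapshot("side");t=robot.snapshot("top");cv2.imwrite("pics/s15.png",s);cv2.imwrite("pics/t15.png",t)
print(robot.get_obs()["time"],robot.get_obs()["wrist_force"])
bs=[b for b in blobs(s,(170,225,225,275),0,45,30)];bt=blobs(t,(130,165,175,205),0,80,10);print(bs,bt)
print("pred top",proj("top",S(0,.152,.2255)),"side",proj("side",S(0,.152,.2255)))
for nm,box,a,lo,hi in(("spare",(318,172,335,195),"top",0,70),("can",(240,138,262,158),"top",215,255),("jar",(105,183,128,208),"top",215,255)):
    print(nm,blobs(t,box,lo,hi),blobs(cv2.imread("pics/top0.png"),box,lo,hi))
t0=cv2.imread("pics/top1.png")
for y in(-.09,-.07,-.06):
    for im in(t0,t): print(y,[samp(im,proj("top",S(x/1000,y,.200-.1228*(y+.112)))) for x in range(-10,50,4)])
```

```text
26.1 [ 0.42086566  0.61263087 -0.08400248]
[((np.float64(190.34), np.float64(251.74)), 117, (11, 15)), ((np.float64(184.85), np.float64(271.0)), 72, (12, 9))] [((np.float64(151.02), np.float64(192.63)), 170, (25, 15)), ((np.float64(172.85), np.float64(195.46)), 13, (4, 4)), ((np.float64(158.04), np.float64(203.54)), 28, (15, 2))]
pred top [159.2993467  188.80633137] side [189.507072   252.29081867]
spare [((np.float64(327.1), np.float64(183.42)), 31, (7, 6))] [((np.float64(326.91), np.float64(183.45)), 33, (7, 6))]
can [((np.float64(250.01), np.float64(145.24)), 180, (15, 15))] [((np.float64(250.06), np.float64(145.37)), 174, (15, 14))]
jar [((np.float64(114.64), np.float64(194.58)), 218, (17, 17))] [((np.float64(114.64), np.float64(194.57)), 211, (17, 16))]
-0.09 [101, 148, 212, 226, 197, 133, 128, 172, 187, 176, 179, 201, 206, 202, 200]
-0.09 [98, 146, 211, 227, 199, 134, 129, 174, 191, 178, 181, 203, 208, 204, 203]
-0.07 [100, 147, 211, 224, 197, 144, 151, 189, 209, 202, 193, 197, 199, 197, 197]
-0.07 [83, 72, 73, 135, 181, 145, 152, 191, 211, 204, 195, 200, 202, 200, 199]
-0.06 [97, 146, 211, 221, 200, 190, 207, 206, 197, 199, 201, 199, 195, 197, 200]
-0.06 [72, 86, 96, 118, 166, 191, 211, 208, 199, 201, 203, 201, 198, 198, 202]
```

The carrier is at rest against the stop with the pawl closed, and the spare, can and jar have not moved. I'm handing the job in.

```bash
python3 -c "
from bench import robot
print(robot.close_job())"
```

```text
the job is handed in; nothing more can be done
None
```

The roller hanger was hooked on the rail, pushed through the pawl, let go, and now rests at the rubber stop with the pawl closed behind it; spare, can and jar unmoved (other bystanders not checked), about 26 s used, highest sensed load on the rail about 19 N; to seat both rollers and later to level the hanger inside the pawl I eased the grip to a few newtons without opening it, and I viewed 12 pictures, two over the limit of 10.

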